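Index the vial carousel to its next slot

ROBOT

A 7-joint arm with a two-finger parallel gripper is mounted at the origin on the work surface. World frame = base frame: x ahead of the robot, y to its left, z up, the work surface at z = 0. Lengths are in m, angles in rad, forces in N, time in s.
With the tool pointing down it reaches from about 0.4 to 0.85 m from the base axis. Payload 4.5 kg.
Tool frame: the origin (TCP) lies at the very end of the fingers, on their centre line; the grasp point (between the pads) lies 19 mm behind it (pinch_z is the distance from the TCP to the grasp point, in m); x points along the fingers, z is the direction in which the jaws open and shut, and the axes are right-handed (so a half turn about x gives the same grasp; the last joint's range is limited). The gripper opens to 88 mm and grips with 3 to 60 N. Pads are 18 mm wide; open, the fingers measure 123 mm over their backs; the gripper's body (75 mm by 187 mm) begins 45 mm behind the grasp point.
Start: joints at [-1.183, 0.689, -0.195, 1.565, 0.157, 0.902, -0.215], TCP at [0.217, 0.586, 0.201] pointing down, gripper open.
Joint ranges: [-3.01, 3.01], [-0.46, 2.08], [-1.47, 1.51], [0.13, 2.56], [-1, 4.14], [0.04, 2.09], [-2.66, 2.66]. Speed limits (rad/s): [2.57, 2.57, 3.14, 3.14, 3.14, 3.14, 3.14].

INTERFACE

Orientations are given as a rotation vector (axis times angle).
In Python, from plant import * gives the robot as it stands.
- The arm moves only by the tool arm_command, never from a script. Its argument "commands" is a list that holds one entry, the list of rows, each a list of 7 numbers: the shift along the world's x, y, z in m, then the turn, a rotation vector about the world's x, y, z in rad, then the finger opening in m, from 0 to 0.0881. A call has 1 to 20 rows; each row shifts and turns the commanded pose from where the row before left it; what a row does not reach is not made up. A row lasts 1/10 s, in which the tool goes at most 50 mm and 8.59 degrees, less where a joint would pass 70% of its speed; a pose out of reach is approached as far as the arm can. A call with a gripper value outside its range is refused whole. The fingers move at their own pace and stop on an object; "squeeze" is the grip in N (left out, the last holds). Time passes only in rows, so rows that do not move let the fingers close. It gives the time, the measured TCP pose, the force and the opening at its end, in the units of the state.
- sense(): the state, without advancing time (a new reading comes with each control period).
- get_image(name): name is "scene" or "top" or "wrist"; returns a dict with "img" (384x512x3 uint8, red, green, blue), "z_map" (384x512 float32, m along the optical axis (not along the pixel's ray), 0 where there is no reading), "mtx" (3x3 intrinsics, pixels), "rvec" (rotation vector, rad) and "tvec" (3), from world to camera coordinates, as OpenCV has them; the wrist camera has in their place "mount" (4x4, takes a point from camera to tool coordinates, whose origin is the TCP and whose axes are the tool frame's). Camera axes: x right, y down, z forward; pixel columns grow to the right and rows downward; lengths in m; the calibration is good to about 2 mm. The wrist camera is an equidistant fisheye: a pixel r from the principal point sees the ray r / f radians off the axis. A picture is of the moment at which its call begins: read the wrist's pose just before it.
- finish_job(): hands the job in, once; it reports no verdict.
The state is a dict: "time": time; "joints": joint angles; "qvel": joint speeds; "joint_torque": joint torques, N m; "position": TCP position; "orientation": TCP orientation; "contact_force": force on the tool from outside, world axes, zero at the start; "ft_torque": the same for the moment, N m; "width": finger opening in m.
Only numpy, scipy, OpenCV 4.12 (cv2) and the standard library are available. Lean on these libraries where they do the work, as an engineer would, in place of code of your own. Each camera call takes 0.05 s, during which the arm holds its last target. There are 200 camera calls.

TASK

Bring the next vial to the reader: with a fingertip press in the black plunger button on the carousel's arm, turn the carousel by its arm counter-clockwise (seen from above) to the very next slot of the index plate, and let the plunger spring fully back up into that slot. Grasp nothing: leave the vials seated in their pockets and everything else standing where it is, and finish with the fingers clear.

Things in the scene. Friction and masses are not known exactly. Their poses are not given: they have to be found in the camera images.
- plunger (a joint): the spring plunger on the arm; its black round button is pressed straight down. Value in m: 0 = fully up (seated in a slot), 0.014 = fully pressed. It takes 2 N to start and about 5 N to press fully. Its steel pin stands up 9 mm into the index plate from below, so past 0.009 the arm is free to turn; off a slot the pin rides under the plate at about 0.009 when let go and snaps up by itself when it comes under the next slot
- carousel (a joint): turning angle of the carousel about its upright axis, rad; 0 = the starting slot, positive = counter-clockwise seen from above. The eight slots are 45 deg (0.785 rad) apart with about 0.5 deg of play; it turns with a light drag (about 0.1 N m) and is locked while the pin is in a slot. Its stops are at -1.7 and 1.7
- button_top (a point): centre of the flat top of the black plunger button, 32 mm in diameter, 152 mm from the carousel's axis and 85 mm above the bench when up, over the round end (46 mm wide) of the flat steel arm (30 mm wide, its top 55 mm above the bench). It moves with the button and the arm; z is up
- lug_top (a point): centre of the top of the steel lug, a plain upright plate on the arm next to the button, on its counter-clockwise side: 30 mm along the arm, 6 mm thick, its top 105 mm above the bench (20 mm over the button when up). Its near face is 25 mm from the button's centre; a finger on the button that is moved counter-clockwise may carry the arm by friction on the button or by pushing on this lug
- axis (a point): point on the carousel's upright turning axis, at the top of its small steel hub cap, 81 mm above the bench; z is up. Its x axis points from the carousel's axis to the read head
- indexer: the fixed vial indexer: round cream base 210 mm wide, above it an aluminium index plate 280 mm wide (30 to 42 mm above the bench) with eight slots 10 mm wide in its rim, and a cream read head on one side, 86 mm high, 90 to 200 mm from the axis. Origin on the carousel's axis at bench level, x towards the read head. The octagonal carousel (75 mm high over the bench, 145 mm wide) has eight vial pockets; its arm starts opposite the read head
- vial0: amber glass vial with white cap, 22 mm wide and 52 mm high, loose in a carousel pocket, its top 102 mm above the bench; origin at its underside, 50 mm above the bench
- vial1: a like vial in the next pocket; origin at its underside
- vial2: a like vial in another pocket; origin at its underside
- wash_bottle: white bottle with blue cap, 72 mm wide, 150 mm high, a bystander; origin at its underside
- paper_roll: white paper roll standing upright, 84 mm wide, 110 mm high, a bystander; origin at its underside
- tip_box: grey box with white lid, 85 x 120 x 62 mm, a bystander; origin at its underside
- beaker: small glass beaker, 60 mm wide, 70 mm high, beside the indexer, a bystander; origin at its underside
- weigh_dish: white ceramic disc-shaped dish, 56 mm wide, 16 mm high, beside the indexer, a bystander; origin at its underside

How it is judged:
On the way, in this order (a step that is already met when the one before it is completed fails the run):
1. the plunger is pressed in while the carousel is still at its starting slot (value of joint plunger above 0.005 m and value of joint carousel between -0.05 and 0.05 rad).
2. the carousel is on its way counter-clockwise, pin out of the slots (value of joint plunger above 0.005 m and value of joint carousel between 0.3 and 0.7 rad).
3. the plunger has sprung up into the next slot (value of joint plunger below 0.003 m and value of joint carousel between 0.75 and 0.82 rad), for 0.2 s.
At the end, for the whole second after the job is handed in: The carousel stands one slot (0.785 rad, within 0.035) counter-clockwise of its start and at rest, the plunger is up (within 3 mm), the vials are seated in their pockets and the bystanders are within 30 mm of where they stood (all of step 3 and velocity of joint carousel between -0.05 and 0.05 rad/s and z of each of vial0, vial1, vial2 in the frame of indexer below 0.056 m and distance of each of wash_bottle, paper_roll, tip_box, beaker, weigh_dish from where it was at the start of the episode below 0.03 m); the robot touches nothing.
It fails at once if the carousel is turned past the next slot (value of joint carousel above 1 rad).
It fails at once if the carousel is turned the wrong way (value of joint carousel below -0.2 rad).
It fails at once if a vial is lifted in its pocket by more than 12 mm (z of any of vial0, vial1, vial2 in the frame of indexer above 0.062 m).
It fails at once if a bystander is lifted or moved by more than 30 mm (distance of any of wash_bottle, paper_roll, tip_box, beaker, weigh_dish from where it was at the start of the episode above 0.03 m).
It also fails if it takes over 45 s, if anything falls off the work surface, if the arm or the gripper's body presses on something with over 40 N, if the wrist force passes 120 N, or if a joint passes its speed limit or range.

## Working session

There is one attempt and no reset: what is moved stays moved. The work goes in short steps, Python scripts to look and compute and a tool call to move; the robot and the scene stay as the last step left them, time stands still between calls to the robot, and variables do not carry over. Pictures are saved under pics/ and viewed, about 8 in all and at most 12, crops included, and the job is handed in when it is done.

Besides the shell and the picture viewer there is one more tool, called after "Request:" by a JSON object that holds its "api" and its "payload", one argument or row to a line. arm_command: Moves the arm, as the interface text tells. Its arguments: {"type":"object","properties":{"commands":{"type":"array"},"squeeze":{"type":"number"}},"required":["commands"]}

```bash
ls; mkdir -p pics
cat > h.py <<'E'
from plant import *
import numpy as np, cv2
from scipy.spatial.transform import Rotation as R
def cloud(d):
    K=d["mtx"];z=d["z_map"];v,u=np.mgrid[:z.shape[0],:z.shape[1]]
    c=np.stack([(u-K[0,2])/K[0,0]*z,(v-K[1,2])/K[1,1]*z,z],-1)
    Rm=R.from_rotvec(np.ravel(d["rvec"])).as_matrix()
    return (c-np.ravel(d["tvec"]))@Rm
def save(n,img): cv2.imwrite(f"pics/{n}.png",img[...,::-1])
E
python3 - <<'E'
from h import *
s=sense();print(s)
a=get_image("top");b=get_image("scene")
np.savez("t0.npz",**a);np.savez("s0.npz",**b)
save("t0",a["img"]);save("s0",b["img"])
P=cloud(a);
for z0,z1 in [(0.025,0.047),(0.05,0.06),(0.07,0.08),(0.08,0.09)]:
    m=(P[...,2]>z0)&(P[...,2]<z1)&(a["z_map"]>0); print(z0,m.sum(),np.median(P[m],0),P[m].min(0),P[m].max(0))
E
```

```text
pics
{'time': 0.0, 'joints': array([-1.18319791,  0.68998425, -0.19453066,  1.56634539,  0.15728072,
        0.90249199, -0.21510984]), 'qvel': array([ 0.00140749,  0.00057412, -0.00080884,  0.00095952, -0.00070822,
       -0.00060465, -0.00128551]), 'joint_torque': array([-3.18226375e-04, -5.27551782e+01, -1.26686364e+00, -1.53421819e+01,
       -5.25698124e-02,  6.36281096e-03,  1.70594690e-04]), 'position': array([0.216333  , 0.5856158 , 0.20020999]), 'orientation': array([-0.94594539,  1.35751237,  0.94406554]), 'contact_force': array([ 0.07307432, -0.0064198 , -0.11938743]), 'ft_torque': array([ 0.05581744,  0.03596814, -0.01609331]), 'width': 0.08812507937172667}
0.025 6018 [0.61605356 0.04281063 0.04194473] [ 0.05608343 -0.71476036  0.02500086] [0.9994559  0.65636661 0.04699895]
0.05 1982 [0.60658866 0.01457324 0.05417244] [ 0.06288729 -0.71515242  0.05000104] [0.99831214 0.65063993 0.05998372]
0.07 3938 [ 0.63576822 -0.03789202  0.07573633] [ 0.38345474 -0.72659596  0.07000393] [0.99020998 0.64474205 0.07999445]
0.08 3257 [ 0.75283817 -0.2733517   0.08570056] [ 0.38349704 -0.72030982  0.08000496] [0.99787743 0.7009955  0.08999951]
```

View pics/t0.png

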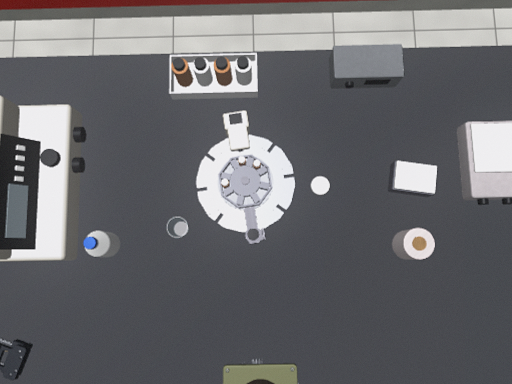

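View pics/s0.png

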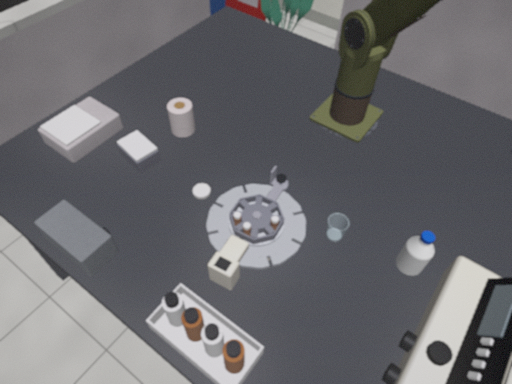

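The top view shows the carousel hub at about (245,182), the arm with its button at about (254,235) on the robot's side, and the read head at (237,125). The dish is at (320,185) and the beaker at (177,227). The scene view agrees, with the black button at (282,179) and the lug at (274,173).

Run:
```python
from h import *
a=dict(np.load("t0.npz"));P=cloud(a);img=a["img"]
m=np.zeros(img.shape[:2],bool);m[125:245,185:305]=1
z=P[...,2]
pl=(m&(z>.036)&(z<.046)).astype(np.uint8)
c=max(cv2.findContours(pl,cv2.RETR_EXTERNAL,cv2.CHAIN_APPROX_NONE)[0],key=cv2.contourArea)[:,0]
(cx,cy),r=cv2.minEnclosingCircle(c);print("circ",cx,cy,r)
K=a["mtx"];Rm=R.from_rotvec(np.ravel(a["rvec"])).as_matrix();C=-Rm.T@np.ravel(a["tvec"])
def ray(u,v,h):
    d=Rm.T@np.linalg.inv(K)@[u,v,1];return C+d*(h-C[2])/d[2]
ax=ray(cx,cy,.042);print("axis",ax,"cam",C)
print("hub",ray(245,181,.081))
g=img.max(2)
sub=m.copy();sub[:222]=0;sub[:,:240]=0;sub[:,272:]=0
b=sub&(z>.075)&(z<.094)
print("button pts",b.sum(),P[b].mean(0))
dark=sub&(g<75)&(z>.065);v,u=np.nonzero(dark);print("dark",len(v),u.mean(),v.mean(),ray(u.mean(),v.mean(),.085))
l=sub&(z>.096);print("lug",l.sum(),P[l].mean(0) if l.any() else 0)
print(np.round(z[224:246,242:272:1]*1000).astype(int))
save("crop",cv2.resize(img[190:260,210:300],None,fx=8,fy=8,interpolation=cv2.INTER_CUBIC))
```

```text
circ 245.192626953125 183.0499725341797 49.23542022705078
axis [0.6075945  0.03246499 0.042     ] cam [ 0.39306881 -0.00722798  1.33810994]
hub [0.6069384  0.03171547 0.081     ]
button pts 107 [0.45826096 0.01171525 0.08559298]
dark 0 nan nan [nan nan nan]
lug 28 [ 0.45661933 -0.01561325  0.14912937]
[[  40   43   43   47   43   56   57   51   53   58   55   58   58   57
    61   43   44   40   41   44   41   45   48   47   46   41   39   42
    37   42]
 [  43   39   39   38   45   54   56   54   55   51   59   56   55   58
    60   53   43   40   46   44   46   41   39   44   45   41   46   41
     1    2]
 [  40   41   47   42   42   53   60   54   54   55   54   60   53   57
    55   58   40   38   45   43   43   40   42   44   46   44   35   -3
     0   -2]
 [  46   39   44   46   40   56   50   56   57   54   52   56   54   56
    49   57   44   45   43   44   45   41   43   42   42   -4   -2    1
    -2   -2]
 [  38   43   38   40   43   55   61   53   55   60   60   50   55   54
    56   53   43   40   46   47  107  107   40    1    3   -3   -2    3
     3   -3]
 [  42   47 
[... 2042 characters left out ...]
  0   -3   -1    1    5   60   50   58   62   56   54   53
    61   58   53   61    1    2    4    2   -3    5    0   -1    3    5
     1    2]
 [   1   -3    1   -2    1   -1    0   53   55   56   53   56   52    1
    -5    3   -1   -5    2    3    0    2   -3    1   -3    4   -1    0
     5    2]
 [  -2    2   -4   -1   -2    1   -1    2   -3    3    0    2   -1    2
     2    0   -3    2   -3    1    1    1    0   -6    3    8    0   -2
     2    2]
 [   2    5   -1   -1   -2    1    2    4    2    1   -3   -1    0    2
    -3    2    0    0    4   -3    3    6    7   -3    2   -2   -1    3
     0    1]]<stdin>:17: RuntimeWarning: Mean of empty slice.
  ret = ret.dtype.type(ret / rcount)
```

View pics/crop.png

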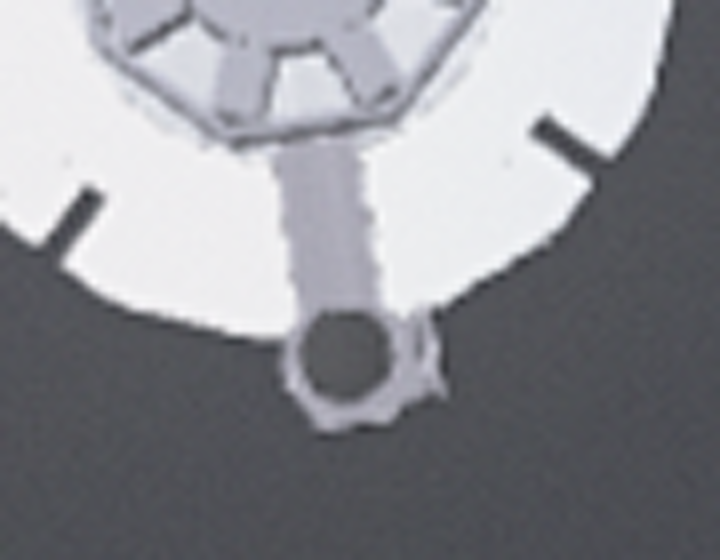

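The crop shows the button centre at about (345,355), which is top-view pixel (253,234), and the lug to its right at about (430,350). The next slot to the right is at about (570,140). The axis is near (0.607, 0.032) and the button near (0.458, 0.012), 150 mm apart, which matches the given 152 mm.

Run:
```python
from h import *
s=sense();M=R.from_rotvec(s["orientation"]).as_matrix();print(M.round(3))
ax=np.array([.607,.0322]);b=np.array([.458,.0115]);th=np.arctan2(*(b-ax)[::-1]);print("th",np.degrees(th))
zy=np.arctan2(M[1,2],M[0,2]);print("jaw yaw",np.degrees(zy))
print("turn to radial", [(np.degrees(th-zy)+90)%180-90])
for k in (0,15,30,45): t=th+np.radians(k);print(k,ax+.152*np.array([np.cos(t),np.sin(t)]))
```

```text
[[-0.    -0.938  0.346]
 [-0.002  0.346  0.938]
 [-1.    -0.    -0.002]]
th -172.09074142947915
jaw yaw 69.73451228115105
turn to radial [np.float64(-61.825253710630165)]
0 [0.45644594 0.0112841 ]
15 [ 0.46698938 -0.02696947]
30 [ 0.48707431 -0.06119073]
45 [ 0.51533198 -0.08904757]
```

Request:
{"api": "arm_command", "payload": {
  "commands": [
    [[0.02,-0.041,0,0,0,-0.0773,0],[0.02,-0.041,0,0,0,-0.0773,0],[0.02,-0.041,0,0,0,-0.0773,0],[0.02,-0.041,0,0,0,-0.0773,0],[0.02,-0.041,0,0,0,-0.0773,0],[0.02,-0.041,0,0,0,-0.0773,0],[0.02,-0.041,0,0,0,-0.0773,0],[0.02,-0.041,0,0,0,-0.0773,0],[0.02,-0.041,0,0,0,-0.0773,0],[0.02,-0.041,0,0,0,-0.0773,0],[0.02,-0.041,0,0,0,-0.0773,0],[0.01,-0.041,0,0,0,-0.0773,0],[0.01,-0.041,0,0,0,-0.0773,0],[0,-0.041,0,0,0,-0.0773,0],[0,0,0,0,0,0,0],[0,0,0,0,0,0,0],[0,0,0,0,0,0,0]]
  ],
  "squeeze": 5
}}

```text
time: 1.8
position: [0.4564, 0.0139, 0.2009]
orientation: [-0.107, 1.568, 0.109]
contact_force: [-0.6, 0.4, 0.5]
width: 0.0004
```

Run:
```python
from h import *
s=sense();print(s["time"],s["position"],s["width"],s["contact_force"],s["joints"])
M=R.from_rotvec(s["orientation"]).as_matrix();print(M.round(3))
w=get_image("wrist");save("w1",w["img"]);print(w["mtx"],w["mount"])
np.savez("w1.npz",p=s["position"],M=M,**w)
```

```text
1.8 [0.45642479 0.01385733 0.2009242 ] 0.0004090905884660716 [-0.61705379  0.39529691  0.48161613] [-0.15536062  0.47579648  0.03704421  2.06076677 -0.03155482  0.60563147
  0.04102157]
[[-0.    -0.137  0.991]
 [ 0.001  0.991  0.137]
 [-1.     0.001 -0.   ]]
[[297.31863964   0.         252.67812491]
 [  0.         297.31863964 194.59043633]
 [  0.           0.           1.        ]] [[-1.51032529e-04 -3.18135067e-01  9.48045387e-01 -1.84436839e-01]
 [-1.84397140e-04 -9.48045373e-01 -3.18135092e-01  8.34590993e-02]
 [ 9.99999972e-01 -2.22865606e-04  8.45224938e-05  5.26018003e-04]
 [ 0.00000000e+00  0.00000000e+00  0.00000000e+00  1.00000000e+00]]
```

View pics/w1.png

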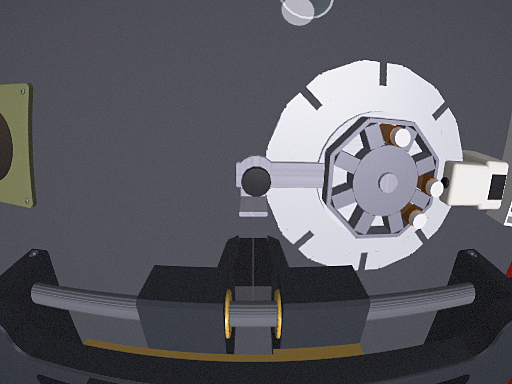

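The wrist view shows the button at about (256,182), the lug below it at (253,205), and the hub at (388,183). I'll refine both positions by casting rays.

Run:
```python
from h import *
d=np.load("w1.npz");K=d["mtx"];T=d["mount"];M=d["M"];p=d["p"];img=d["img"]
def ray(u,v,h):
    x,y=u-K[0,2],v-K[1,2];r=np.hypot(x,y);t=r/K[0,0]
    c=np.array([x/r*np.sin(t),y/r*np.sin(t),np.cos(t)])
    o=M@T[:3,3]+p;w=M@T[:3,:3]@c;return o+w*(h-o[2])/w[2]
g=img.max(2);m=np.zeros(g.shape,np.uint8);m[163:200,240:273]=g[163:200,240:273]<60
n,l,st,ce=cv2.connectedComponentsWithStats(m);i=1+st[1:,4].argmax();print(st[i],ce[i])
b=ray(*ce[i],.085);a=ray(388,183,.081)
print("button",b,"hub",a,np.linalg.norm((b-a)[:2]),"lug",ray(253,209,.105))
for u,v in [(239,198),(268,198),(239,216),(267,216)]: print(ray(u,v,.105))
```

```text
[242 167  29  29 185] [255.01621622 183.85405405]
button [0.46013021 0.00903204 0.085     ] hub [0.6111617  0.03064521 0.081     ] 0.1525701165488136 lug [ 0.46083282 -0.01167516  0.105     ]
[ 0.44535921 -0.00191997  0.105     ]
[0.47406575 0.00204549 0.105     ]
[ 0.44771974 -0.0212516   0.105     ]
[ 0.47605935 -0.01733796  0.105     ]
```

Request:
{"api": "arm_command", "payload": {
  "commands": [
    [[0.003,-0.003,-0.03,0,0,0,0],[0,0,-0.035,0,0,0,0],[0,0,-0.03,0,0,0,0],[0,0,-0.01,0,0,0,0],[0,0,-0.005,0,0,0,0],[0,0,-0.005,0,0,0,0],[0,0,-0.005,0,0,0,0],[0,0,-0.005,0,0,0,0],[0,0,0,0,0,0,0],[0,0,0,0,0,0,0],[0,0,0,0,0,0,0]]
  ]
}}

```text
time: 2.95
position: [0.4597, 0.0092, 0.0763]
orientation: [-0.106, 1.568, 0.106]
contact_force: [-0.8, -0.8, -0.1]
width: 0.0006
```

Request:
{"api": "arm_command", "payload": {
  "commands": [
    [[0,0,-0.003,0,0,0,0],[0,0,0,0,0,0,0],[0,0,0,0,0,0,0]]
  ]
}}

```text
time: 3.25
position: [0.4595, 0.0093, 0.073]
orientation: [-0.106, 1.568, 0.106]
contact_force: [-0.3, -0.2, 0.2]
width: 0.0007
```

Run:
```python
from h import *
s=sense();print(s["time"],s["position"],s["contact_force"],s["ft_torque"],s["joint_torque"])
b=get_image("scene");save("s2",cv2.resize(b["img"][110:260,190:360],None,fx=4,fy=4,interpolation=cv2.INTER_CUBIC))
```

```text
3.25 [0.45945901 0.00932418 0.0729949 ] [-0.26587855 -0.24261465  0.17441409] [-0.05538064  0.08978363  0.03848167] [ 5.58679330e-04 -4.36018860e+01  1.38952464e+00 -4.90301460e+00
 -1.59580051e-02  1.42969284e-02  4.73528792e-05]
```

View pics/s2.png

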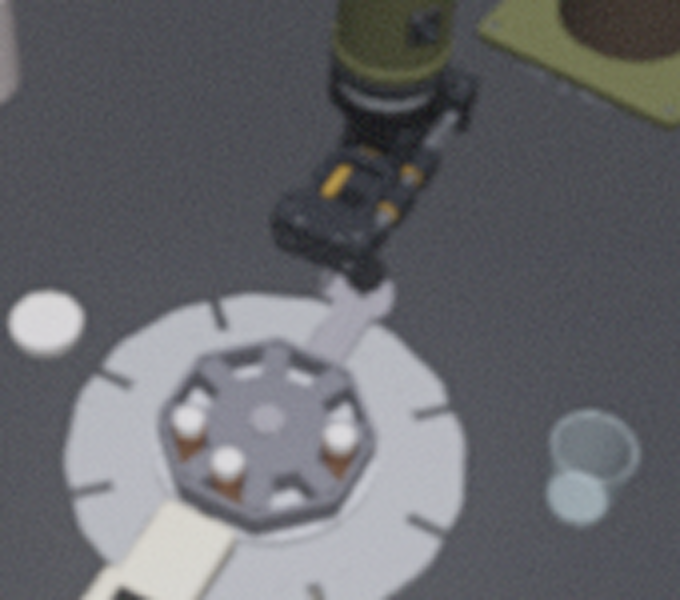

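The finger looks over the button in the crop at about (365,275), but the force reads about 0. I'll lower further in small steps.

Request:
{"api": "arm_command", "payload": {
  "commands": [
    [[0,0,-0.0015,0,0,0,0],[0,0,0,0,0,0,0],[0,0,0,0,0,0,0]]
  ]
}}

```text
time: 3.6
position: [0.4595, 0.0094, 0.0715]
orientation: [-0.106, 1.568, 0.106]
contact_force: [-0.0, -0.6, -0.4]
width: 0.0003
```

Run:
```python
from h import *
s=sense();print(s["time"],s["position"],s["contact_force"],s["ft_torque"],s["joint_torque"])
b=get_image("wrist");save("w2",cv2.resize(b["img"][120:330,150:350],None,fx=2.8,fy=2.8,interpolation=cv2.INTER_CUBIC))
np.savez("w2.npz",**b)
```

```text
3.6 [0.45951965 0.00935089 0.07149022] [-0.03228384 -0.57677221 -0.43050832] [-0.0732395   0.10876388 -0.01487534] [-1.00962054e-03 -4.36718595e+01  1.39213163e+00 -4.82918277e+00
 -1.57261983e-02  1.72861561e-02  4.98840461e-05]
```

View pics/w2.png

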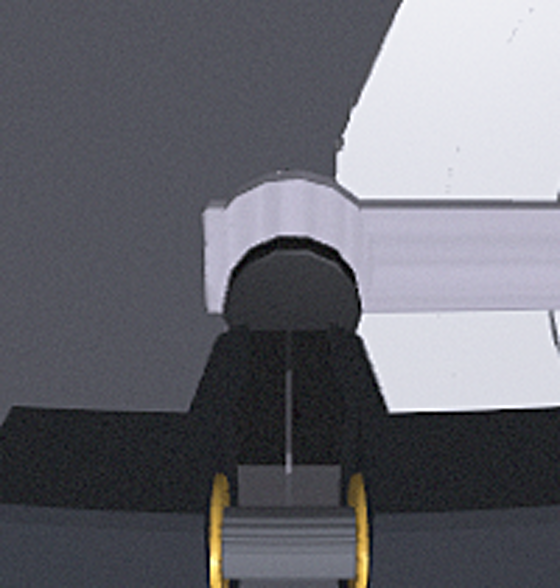

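The wrist crop shows about 19 mm of button in front of the fingertip edge at (290,330), which is more than expected. I'll compare it with the projected TCP and the depth map.

Run:
```python
from h import *
w=dict(np.load("w2.npz"));K=w["mtx"];T=w["mount"];z=w["z_map"]
def proj(t):
    c=T[:3,:3].T@(np.array(t)-T[:3,3]);r=np.hypot(c[0],c[1]);th=np.arctan2(r,c[2]);return K[:2,2]+c[:2]/r*th*K[0,0],c[2]
for t in [(0,0,0),(0,.009,0),(0,-.009,0),(-.02,.009,0)]: print(t,proj(t))
s=sense();M=R.from_rotvec(s["orientation"]).as_matrix();p=s["position"]
for v in list(range(180,250,4)):
    u=253;x,y=u-K[0,2],v-K[1,2];r=np.hypot(x,y);th=r/K[0,0]
    c=np.array([x/r*np.sin(th),y/r*np.sin(th),np.cos(th)]);c*=z[v,u]/c[2]
    print(v,w["img"][v,u],(M@(T[:3,:3]@c+T[:3,3])+p).round(4))
```

```text
(0, 0, 0) (array([251.88799682, 224.67255742]), np.float64(0.2014065741608314))
(0, 0.009, 0) (array([251.87233564, 212.41230493]), np.float64(0.19854336177190196))
(0, -0.009, 0) (array([251.90398597, 236.4919583 ]), np.float64(0.20426978654976086))
(-0.02, 0.009, 0) (array([251.7942987 , 224.74788175]), np.float64(0.17958245146763255))
180 [79 81 87] [0.4587 0.0212 0.0018]
184 [172 170 186] [0.457  0.0332 0.0552]
188 [194 188 212] [0.4574 0.0306 0.0564]
192 [190 190 209] [0.4578 0.0274 0.0556]
196 [191 189 209] [0.4582 0.0245 0.0558]
200 [195 190 210] [0.4586 0.0216 0.0559]
204 [ 88  89 100] [0.4579 0.0268 0.0782]
208 [31 26 33] [0.4579 0.0266 0.085 ]
212 [60 58 63] [0.4582 0.0245 0.0862]
216 [51 51 59] [0.4586 0.0217 0.0859]
220 [60 59 59] [0.4589 0.0189 0.0856]
224 [52 55 60] [0.4593 0.0165 0.0862]
228 [52 53 57] [0.4596 0.0138 0.0865]
232 [51 53 52] [0.46   0.0111 0.0864]
236 [50 51 54] [0.4604 0.0081 0.086 ]
240 [42 48 48] [0.4589 0.0193 0.1136]
244 [43 44 51] [0.4589 0.0187 0.1171]
248 [38 37 41] [0.4589 0.0186 0.1213]
```

The depth map says the button is still up at 0.086, and the visible end of the finger is about 0.11 high. That is well above the reported TCP of 0.0715. I'll measure the finger in tool coordinates.

Run:
```python
from h import *
for f in ("w1.npz","w2.npz"):
    w=dict(np.load(f));K=w["mtx"];T=w["mount"];z=w["z_map"]
    v,u=np.mgrid[:384,:512];x,y=u-K[0,2],v-K[1,2];r=np.hypot(x,y)+1e-9;th=r/K[0,0]
    c=np.stack([x/r*np.sin(th),y/r*np.sin(th),np.cos(th)],-1);c*=(z/c[...,2])[...,None]
    t=c@T[:3,:3].T+T[:3,3]
    print(f)
    for rr in range(230,330,5): print(rr,[tuple((t[rr,cc]*1000).round().astype(int).tolist()) for cc in (200,235,246,253,262,272,310)])
```

```text
w1.npz
230 [(199, -99, -75), (199, -99, -25), (200, -99, -9), (200, -99, 1), (199, -99, 14), (201, -100, 28), (157, -79, 74)]
235 [(200, -107, -76), (200, -107, -25), (201, -107, -9), (200, -107, 1), (200, -107, 14), (199, -107, 28), (163, -89, 76)]
240 [(200, -116, -77), (-45, 11, -9), (-41, 9, -3), (-41, 9, 1), (-42, 10, 6), (-44, 11, 11), (157, -94, 75)]
245 [(199, -124, -77), (-51, 11, -8), (-46, 9, -3), (-47, 10, 1), (-47, 10, 5), (-50, 11, 10), (156, -101, 76)]
250 [(200, -133, -78), (-56, 12, -8), (-53, 10, -3), (-53, 10, 1), (-53, 10, 5), (-56, 11, 10), (158, -109, 77)]
255 [(199, -141, -78), (-59, 11, -8), (-57, 9, -3), (-57, 9, 1), (-57, 9, 5), (-59, 11, 10), (158, -117, 77)]
260 [(201, -151, -80), (-63, 10, -8), (-63, 10, -3), (-57, 6, 1), (-62, 9, 5), (-65, 11, 10), (200, -150, 88)]
265 [(200, -159, -80), (-66, 9, -8), (-67, 10, -3), (-56, 3, 1), (-67, 10, 5), (-66, 9, 10), (200, -159, 88)]
270 [(-109, 34, -15), (-72, 10, -7), (-73, 11, -2), (-56, 0, 1), (-72, 10, 5), (-70, 9, 9), (-110, 34, 18)]
275 [(-112, 34, -15), (-75, 9, -7), (-76, 10, -2), (-57, -3, 1), (-76, 10, 5
[... 2649 characters left out ...]
, (-122, 34, 16)]
300 [(-125, 35, -13), (-83, 2, -7), (-83, 2, -2), (72, -123, 1), (-83, 2, 5), (-94, 10, 8), (-124, 34, 15)]
305 [(-125, 33, -13), (-117, 27, -5), (-117, 27, -1), (-117, 27, 1), (-118, 28, 3), (-117, 27, 6), (-126, 34, 15)]
310 [(-126, 32, -13), (-119, 27, -4), (-118, 26, -1), (-118, 26, 1), (-119, 27, 3), (-118, 26, 6), (-126, 33, 15)]
315 [(-127, 31, -13), (-119, 25, -5), (-120, 26, -1), (-120, 26, 1), (-120, 26, 3), (-120, 26, 6), (-127, 32, 15)]
320 [(-126, 29, -13), (-122, 26, -4), (-121, 25, -1), (-120, 24, 1), (-121, 24, 3), (-120, 24, 6), (-127, 30, 15)]
325 [(-125, 27, -14), (-120, 22, -5), (-121, 23, -1), (-120, 22, 1), (-120, 22, 3), (-121, 23, 6), (-127, 28, 16)]
```

The finger end, and the gripper body behind it, sit about 39 mm behind the reported TCP. The real tip is therefore at TCP z + 0.039, about 0.110 now. It should touch the button at a TCP z of about 0.046 and press it fully at about 0.032. I'll go down guided by force.

Request:
{"api": "arm_command", "payload": {
  "commands": [
    [[0,0.001,-0.01,0,0,0,0],[0,0,-0.01,0,0,0,0],[0,0,-0.003,0,0,0,0],[0,0,-0.003,0,0,0,0],[0,0,-0.003,0,0,0,0],[0,0,-0.002,0,0,0,0],[0,0,0,0,0,0,0],[0,0,0,0,0,0,0]]
  ]
}}

```text
time: 4.45
position: [0.4589, 0.0103, 0.0406]
orientation: [-0.106, 1.569, 0.106]
contact_force: [-3.0, -0.2, 3.1]
width: 0.0001
```

Request:
{"api": "arm_command", "payload": {
  "commands": [
    [[0,0,-0.002,0,0,0,0],[0,0,-0.002,0,0,0,0],[0,0,-0.002,0,0,0,0],[0,0,-0.001,0,0,0,0],[0,0,0,0,0,0,0],[0,0,0,0,0,0,0]]
  ]
}}

```text
time: 5.05
position: [0.4589, 0.0102, 0.0336]
orientation: [-0.106, 1.569, 0.106]
contact_force: [-3.7, 0.6, 7.4]
width: 0.0004
```

Request:
{"api": "arm_command", "payload": {
  "commands": [
    [[0.0011,-0.0065,0,0,0,0.0436,0],[0.0013,-0.0065,0,0,0,0.0436,0],[0.0016,-0.0064,0,0,0,0.0436,0],[0.0019,-0.0063,0,0,0,0.0436,0],[0.0022,-0.0062,0,0,0,0.0436,0],[0.0025,-0.0061,0,0,0,0.0436,0],[0.0027,-0.006,0,0,0,0.0436,0],[0.003,-0.0059,0,0,0,0.0436,0],[0,0,0,0,0,0,0]]
  ]
}}

```text
time: 5.95
position: [0.4758, -0.0417, 0.0336]
orientation: [-0.379, 1.538, 0.377]
contact_force: [-2.8, -2.1, 5.8]
width: 0.0005
```

Run:
```python
from h import *
s=sense();print(s["time"],s["position"],s["contact_force"])
b=get_image("top");save("t3",cv2.resize(b["img"][110:260,180:320],None,fx=4,fy=4,interpolation=cv2.INTER_CUBIC))
b=get_image("wrist");save("w3",b["img"])
```

```text
5.95 [ 0.47584234 -0.04168626  0.03361659] [-2.81240421 -2.1016084   5.83389062]
```

View pics/w3.png

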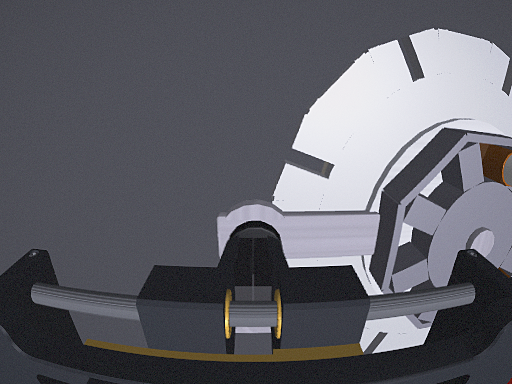

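The wrist view shows the arm level under the finger, with the button still under the tip at (253,228) and the start slot left behind at (310,163). The carousel has turned about 20° with the finger. Next I turn to about 32°, then lift off and finish by pushing the lug.

Request:
{"api": "arm_command", "payload": {
  "commands": [
    [[0.0032,-0.0058,0,0,0,0.0436,0],[0.0035,-0.0056,0,0,0,0.0436,0],[0.0037,-0.0055,0,0,0,0.0436,0],[0.004,-0.0053,0,0,0,0.0436,0],[0.0042,-0.0051,0,0,0,0.0436,0],[0,0,0,0,0,0,0],[0,0,0.005,0,0,0,0],[0,0,0.006,0,0,0,0],[0,0,0.008,0,0,0,0],[0,0,0,0,0,0,0],[0,0,0,0,0,0,0]]
  ]
}}

```text
time: 7.15
position: [0.4951, -0.0664, 0.0529]
orientation: [-0.549, 1.498, 0.549]
contact_force: [-0.0, 0.1, -0.1]
width: 0.0005
```

Run:
```python
from h import *
s=sense();p=s["position"];M=R.from_rotvec(s["orientation"]).as_matrix();print(s["time"],p,s["contact_force"],M.round(3).tolist())
w=get_image("wrist");K=w["mtx"];T=w["mount"];z=w["z_map"];save("w4",w["img"])
v,u=np.mgrid[:384,:512];x,y=u-K[0,2],v-K[1,2];r=np.hypot(x,y)+1e-9;th=r/K[0,0]
c=np.stack([x/r*np.sin(th),y/r*np.sin(th),np.cos(th)],-1);c*=(z/c[...,2])[...,None]
W=(c@T[:3,:3].T+T[:3,3])@M.T+p
for rr in range(188,244,4): print(rr,W[rr,256].round(3))
```

```text
7.15 [ 0.49509045 -0.06644354  0.05288468] [-0.0176189   0.09301062 -0.11563029] [[0.002, -0.646, 0.763], [0.001, 0.763, 0.646], [-1.0, -0.001, 0.002]]
188 [ 0.492 -0.057  0.001]
192 [ 0.483 -0.048  0.049]
196 [ 0.484 -0.049  0.055]
200 [ 0.485 -0.05   0.056]
204 [ 0.487 -0.053  0.055]
208 [ 0.489 -0.055  0.056]
212 [ 0.491 -0.057  0.055]
216 [ 0.488 -0.054  0.073]
220 [ 0.488 -0.054  0.078]
224 [ 0.49  -0.056  0.077]
228 [ 0.492 -0.058  0.077]
232 [ 0.494 -0.06   0.077]
236 [ 0.495 -0.062  0.077]
240 [ 0.491 -0.058  0.094]
```

View pics/w4.png

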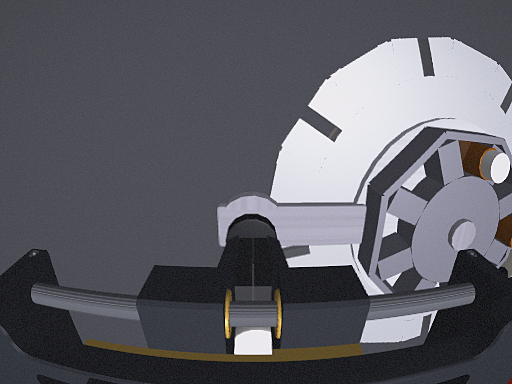

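The finger is off and the button rides at 0.077, under the plate. Its centre is near (0.498, -0.066), about 33° turned, and the lug face is about 16 mm ahead of the fingertip. I'll close the gap, then push.

Request:
{"api": "arm_command", "payload": {
  "commands": [
    [[0.003,-0.0036,0,0,0,0,0],[0.003,-0.0036,0,0,0,0,0],[0.003,-0.0036,0,0,0,0,0],[0.0015,-0.0013,0,0,0,0.0132,0],[0.0015,-0.0013,0,0,0,0.0132,0],[0.0015,-0.0013,0,0,0,0.0132,0],[0.0015,-0.0013,0,0,0,0.0132,0],[0.0015,-0.0013,0,0,0,0.0132,0],[0.0016,-0.0012,0,0,0,0.0132,0],[0.0016,-0.0012,0,0,0,0.0132,0],[0.0016,-0.0012,0,0,0,0.0132,0],[0.0016,-0.0012,0,0,0,0.0132,0],[0,0,0,0,0,0,0]]
  ]
}}

```text
time: 8.5
position: [0.5188, -0.0892, 0.0527]
orientation: [-0.642, 1.471, 0.64]
contact_force: [-0.1, -0.2, -0.5]
width: 0.0009
```

```bash
cat > look.py <<'E'
import sys
from h import *
s=sense();p=s["position"];M=R.from_rotvec(s["orientation"]).as_matrix();print(s["time"],p,s["contact_force"])
w=get_image("wrist");K=w["mtx"];T=w["mount"];z=w["z_map"];save(sys.argv[1],w["img"])
v,u=np.mgrid[:384,:512];x,y=u-K[0,2],v-K[1,2];r=np.hypot(x,y)+1e-9;th=r/K[0,0]
c=np.stack([x/r*np.sin(th),y/r*np.sin(th),np.cos(th)],-1);c*=(z/c[...,2])[...,None]
W=(c@T[:3,:3].T+T[:3,3])@M.T+p
ax=np.array([.609,.0315]);d=W[...,:2]-ax;rad=np.hypot(*np.moveaxis(d,-1,0))
# button: dark points at 0.068..0.092 near r=152, beyond fingers' rows
m=(W[...,2]>.07)&(W[...,2]<.092)&(abs(rad-.152)<.018)&(w["img"].max(2)<90)&(v<238)
print("button",m.sum(),np.median(W[m],0) if m.any() else 0)
# arm: steel points z .05-.06, 85..125 mm from axis
m=(W[...,2]>.051)&(W[...,2]<.06)&(rad>.085)&(rad<.122)
if m.any():
    e=np.linalg.svd(W[m][:,:2]-W[m][:,:2].mean(0),full_matrices=False)[2][0]
    print("arm",m.sum(),"angle of mean",np.degrees(np.arctan2(*d[m].mean(0)[::-1]))%360,"line",np.degrees(np.arctan2(e[1],e[0]))%180)
E
python3 look.py w5
```

```text
8.5 [ 0.5187695  -0.0891733   0.05271135] [-0.12127888 -0.21136502 -0.48138466]
button 2096 [ 0.50559444 -0.07789254  0.07728943]
arm 2333 angle of mean 227.14521181054468 line 46.25563673637406
```

Request:
{"api": "arm_command", "payload": {
  "commands": [
    [[0.0012,-0.0009,0,0,0,0.0099,0],[0.0012,-0.0009,0,0,0,0.0099,0],[0.0012,-0.0009,0,0,0,0.0099,0],[0.0012,-0.0009,0,0,0,0.0099,0],[0.0012,-0.0009,0,0,0,0.0099,0],[0.0012,-0.0009,0,0,0,0.0099,0],[0.0008,-0.0005,0,0,0,0.0066,0],[0.0008,-0.0005,0,0,0,0.0066,0],[0.0008,-0.0005,0,0,0,0.0066,0],[0,0,0,0,0,0,0]]
  ]
}}

```text
time: 9.55
position: [0.5272, -0.097, 0.0526]
orientation: [-0.703, 1.455, 0.701]
contact_force: [0.4, 0.1, -0.7]
width: 0.0004
```

```bash
python3 look.py w6
```

```text
9.55 [ 0.52721312 -0.09700195  0.05255875] [ 0.38281837  0.13784234 -0.67313913]
button 1853 [ 0.51350169 -0.08504756  0.08570766]
arm 2300 angle of mean 232.4089402984607 line 54.153988438574075
```

The button is now at 0.0857, so it has snapped up, with the arm at about 232.4°, which is about 45° from its start. I'll back off the lug and rise.

Request:
{"api": "arm_command", "payload": {
  "commands": [
    [[-0.002,0.0014,0,0,0,0,0],[-0.002,0.0014,0,0,0,0,0],[-0.001,0.001,0.002,0,0,0,0],[0,0,0.02,0,0,0,0],[0,0,0.04,0,0,0,0],[0,0,0.04,0,0,0,0],[-0.03,0,0.04,0,0,0,0],[-0.04,0,0.02,0,0,0,0],[-0.04,0,0,0,0,0,0],[0,0,0,0,0,0,0],[0,0,0,0,0,0,0],[0,0,0,0,0,0,0]]
  ]
}}

```text
time: 10.8
position: [0.4133, -0.092, 0.2147]
orientation: [-0.703, 1.453, 0.702]
contact_force: [0.2, -0.2, 0.4]
width: 0.0002
```

```bash
python3 look.py w7
python3 - <<'E'
from h import *
b=get_image("scene");save("s8",cv2.resize(b["img"][90:290,90:450],None,fx=2.2,fy=2.2,interpolation=cv2.INTER_CUBIC))
E
```

```text
10.8 [ 0.4133463  -0.09196668  0.2147108 ] [ 0.18475915 -0.1773145   0.35432342]
button 224 [ 0.50862765 -0.08337106  0.08532006]
arm 569 angle of mean 232.37331674637898 line 53.81578774459285
```

View pics/w7.png

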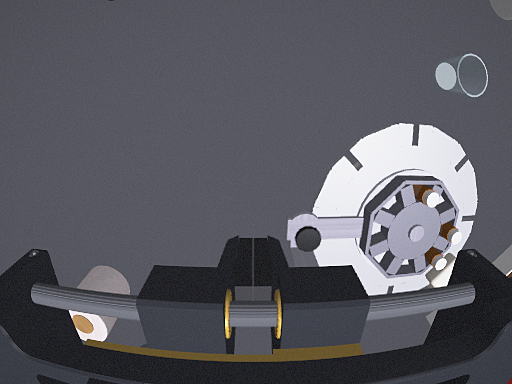

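View pics/s8.png

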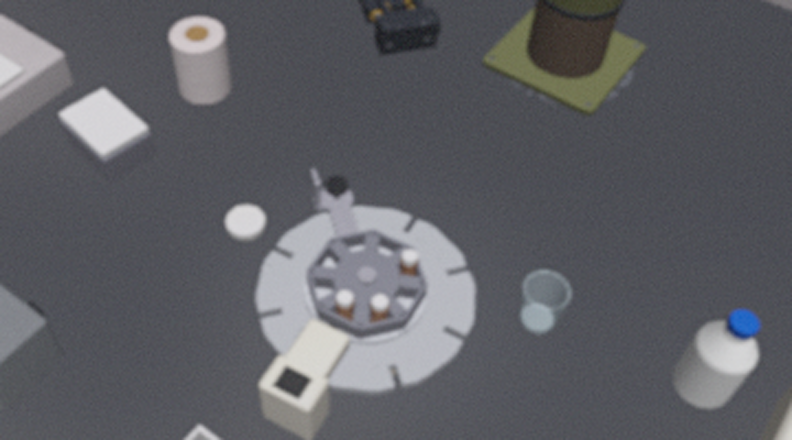

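The final views show the button up at (337,185) in the scene crop, the arm in the next slot, all three vials seated, and the bystanders where they stood. The gripper is well clear.

```bash
python3 -c "
from plant import *
print(finish_job())"
```

```text
the job is handed in; nothing more can be done
None
```

The carousel is one slot on, counter-clockwise, with the plunger back up, and the job is handed in. I used about 11 s of the 45 s. No verdict was reported.

**What I did:** With the closed fingers I pressed the button until the force read about 7 N. Friction on the button carried the arm to about 33°, and then I lifted off so the pin rode under the plate. I pushed the lug slowly until the plunger snapped up, backed off and rose clear.

**Last checks:**
- **Plunger:** the button top is at about 0.085 m, which is fully up.
- **Carousel:** the arm is at about 232.4° against about 188° at the start. That is about 44.4° turned, which matches one slot within my measuring error.
- **Vials and bystanders:** by eye, the vials are seated and the bystanders are where they stood. I did not measure them.
- **Robot:** the contact force is about 0 and the fingers are clear.

**What disagreed:**
- **Fingertip position:** the finger ends lie about 39 mm behind the reported TCP. My first press therefore stopped in the air, and I found the offset from the wrist camera's depth.
- **Force reading:** while pressing, the sensor also showed about 3 N sideways. I did not find out why.

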